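# Bed down the splash strip on the tank deck

### The job

The thin plastic splash strip on the deck of the model tank has just been cemented on and needs bedding down. Run the shut fingertips lightly along the top of it, starting at the very tip of its red end, round the bend and off at the very tip of its yellow end, touching every section in that order, without pressing the sprung hull down onto its stops. Pick nothing up, leave the loose turret and the tools where they are, and finish with the fingers clear.

Things in the scene. Friction and masses are not known exactly. Their poses are not given: they have to be found in the camera images.
- red_tip (a point): middle of the strip's top face at its red end, 70 mm above the table when the hull is up; this is where the trace begins. Axes as the hull's: x along the hull, z up
- bend (a point): middle of the strip's top face at its only bend, between the second and third green sections. The strip runs straight from red_tip to here (110 mm, along +x of this point's axes), then turns 40 degrees to the left and runs straight to yellow_tip (76 mm)
- yellow_tip (a point): middle of the strip's top face at its yellow end, where the trace finishes. The strip just ends here, above the flat deck, and nothing stands within 30 mm beyond either tip
- strip_red (a point): red section of the splash strip, the first; 40 mm long, 8 mm wide, 5 mm high; this point is the middle of its level top face, 5 mm above the deck and level with the other sections; axes as the hull's
- strip_green1 (a point): first green section of the splash strip, next after red; 35 mm long, 8 mm wide, 5 mm high; this point is the middle of its level top face, 5 mm above the deck and level with the other sections; axes as the hull's
- strip_green2 (a point): second green section of the splash strip, ending at the bend; 35 mm long, 8 mm wide, 5 mm high; this point is the middle of its level top face, 5 mm above the deck and level with the other sections; axes as the hull's
- strip_green3 (a point): third green section of the splash strip, beginning at the bend; 36 mm long, 8 mm wide, 5 mm high; this point is the middle of its level top face, 5 mm above the deck and level with the other sections; axes as the hull's
- strip_yellow (a point): yellow section of the splash strip, the last; 40 mm long, 8 mm wide, 5 mm high; this point is the middle of its level top face, 5 mm above the deck and level with the other sections; axes as the hull's
- deck (a joint): how far the grey hull (220 x 120 mm deck, top 65 mm above the table) is pressed straight down on its spring stand, in m: 0 = up, 0.015 = on its stops. It begins to sink at about 2 to 3 N and needs about 0.25 N more for each further mm (about 6 N at the stops); let go, it rises again. It cannot tilt or move sideways, and the stand is fixed to the table
- turret: grey plastic tank turret, 62 mm across, 34 mm high with its hatch, a short gun barrel pointing along its -x to 79 mm from the centre; loose, standing on the deck about 65 mm to the left of the first straight run of the strip; origin at the centre of its underside
- nippers: steel sprue nippers with red grips, 142 mm long, 62 mm wide, 14 mm high, lying on the table beside the hull; origin on the table under their middle, x towards the jaws
- sanding_stick: white plastic sanding stick, 150 x 19 x 5 mm, lying on the table beside the hull; origin at the centre of its underside, x along it
- sprue: flat green sprue frame of eight road wheels, 130 x 88 mm, 7.5 mm high, lying on the table; origin at the centre of its underside, x along its length
- pin_vise: squat aluminium pin vise standing upright, 26 mm across its foot, 68 mm high; origin at the centre of its underside
- primer_jar: small amber glass jar with a white cap, 36 mm across, 45 mm high; origin at the centre of its underside
- ring_pull (a point): centre of the brass ring pull on the half-open pine drawer at the left of the desk; leave it as it is
Things that resemble listed ones, but are neither listed nor needed, are in the scene too. What is shaped like the turret but green or orange is not meant.

How it is judged:
By the outcome, as a careful person would: the job done as asked, in the order asked, and still so for the second after the job is handed in, with the robot touching nothing.
It also fails if it takes over 45 s, if anything falls off the work surface, if the arm or the gripper's body presses on something with over 40 N, if the wrist force passes 120 N, or if a joint passes its speed limit or range.

### The arm

A 6-joint arm with a two-finger parallel gripper is mounted at the origin on the work surface. World frame = base frame: x ahead of the robot, y to its left, z up, the work surface at z = 0. Lengths are in mm, angles in rad, forces in N, time in s.
With the tool pointing down it reaches from about 250 to 850 mm from the base axis. Payload 12.5 kg.
Tool frame: the origin (TCP) lies on the centre line of the jaws, within the pads' length; the fingertips stand 22 mm ahead of it and the grasp point (between the pads) lies 3 mm ahead of it; z points along the fingers, x is the direction in which the jaws open and shut, and the axes are right-handed (so a half turn about z gives the same grasp; the last joint's range is limited). The gripper opens to 93 mm and grips with 3 to 60 N. Pads are 15 mm wide; open, the fingers measure 128 mm over their backs; the gripper's body (75 mm by 188 mm) begins 65 mm behind the grasp point.
Start: joints at [-1.187, 0.351, 1.652, -0, 1.139, -0.085], TCP at [248.515, -490.637, 240.633] pointing down, gripper open.
Joint ranges: [-2.75, 2.75], [-0.79, 2.1], [0.01, 2.65], [-1.57, 4.71], [0.07, 3.14], [-2.87, 2.87]. Speed limits (rad/s): [2.22, 2.22, 2.79, 3.14, 3.14, 3.14].

### API

Orientations are given as a rotation vector (axis times angle).
In Python, from station import bot, cams, nets gives the robot as it stands.
- The arm moves only by the tool move_arm, never from a script. Its argument "targets" is a list of rows, each a list of 2 entries, a list of its own where there are three numbers: the shift along the tool's x, y, z normalised to -1 to 1, where 1 is 50 cm, then the turn, a rotation vector about the tool's x, y, z normalised to -1 to 1, where 1 is pi rad. In form: [[[tx, ty, tz], [rx, ry, rz]], ...]. A call has 1 to 10 rows; each row is the pose to reach, as a shift and turn from the pose commanded when the call began, along the tool's axes at that moment, turning the shorter way round; what a row does not reach only later rows make up. A row lasts 1/10 s, in which the tool goes at most 50 mm and 8.59 degrees, less where a joint would pass 70% of its speed; a pose out of reach is approached as far as the arm can. A call with a number of a shift or a turn outside -1 to 1 is refused whole. A call with a gripper value outside its range is refused whole. "grip" is the opening, from 0 (shut) to 1 (fully open), set as the call begins (left out, the last holds). The fingers move at their own pace and stop on an object; "force" is the grip in N (left out, the last holds). Time passes only in rows, so rows that repeat a pose let the fingers close. It gives the time, the measured TCP pose, the force and the opening at its end, in the units of the state.
- bot.sense(): the state, without advancing time (a new reading comes with each control period).
- cams.snapshot(name): name is "side" or "top" or "wrist"; returns a dict with "pixels" (420x560x3 uint8, red, green, blue), "intrinsics" (3x3 intrinsics, pixels), "R" (3x3) and "t" (3): a world point X has camera coordinates R X + t. Camera axes: x right, y down, z forward; pixel columns grow to the right and rows downward; lengths in mm; the calibration is good to about 2 mm. A picture is of the moment at which its call begins. There is no depth.
- bot.hand_in(): hands the job in, once; it reports no verdict.
Trained networks look in the newest picture that a camera, given by its name, has taken for a name from the list of things; names that differ only in an ending like _2 or _b are one class to them, and where a whole thing is asked for, a point or a joint stands for the part that bears it (a point fixed in the world has none). Each returns a list of dicts, best first, with "p" (0 to 1); they miss things now and then, are a little off and sometimes report something else, mostly with a low value. They report only what shows in the picture. A call takes as long as a camera call. They do not tell look-alikes from the thing itself.
- nets.outline_of(camera, thing): "region" (420x560 bool, what is visible of it) and "position" ([column, row] in pixels, amid what is visible of it).
- nets.place_of(camera, thing): "position" ([column, row] in pixels: a listed point, or the origin of a listed thing).
The state is a dict: "time_s": time; "joint_positions": joint angles; "joint_vel": joint speeds; "joint_torque": joint torques, N m; "tool_pos": TCP position; "eef_rot": TCP orientation; "wrist_force": force on the tool from outside, world axes, zero at the start; "wrist_torque": the same for the moment, N m; "finger_gap": opening from 0.0 (shut) to 1.0 (fully open).
Only numpy, scipy, OpenCV 4.12 (cv2) and the standard library are available. Lean on these libraries where they do the work, as an engineer would, in place of code of your own. Each camera call takes 0.05 s, during which the arm holds its last target.

## Working session

There is one attempt and no reset: what is moved stays moved. The work goes in short steps, Python scripts to look and compute and a tool call to move; the robot and the scene stay as the last step left them, time stands still between calls to the robot, and variables do not carry over. Pictures are saved under pics/ and viewed, and the job is handed in when it is done.

Besides the shell and the picture viewer there is one more tool, called as name(argument=value, ...) on one line, values as JSON. move_arm: Moves the arm, as the interface text tells. Its arguments: {"type":"object","properties":{"targets":{"type":"array"},"grip":{"type":"number"},"force":{"type":"number"}},"required":["targets"]}

```bash
mkdir -p pics; ls; python3 - <<'E'
from station import bot,cams,nets
import cv2
print(bot.sense())
for n in ["top","side"]:
    s=cams.snapshot(n); cv2.imwrite(f"pics/{n}0.png",s["pixels"][:,:,::-1])
    for th in ["red_tip","bend","yellow_tip","strip_red","strip_green1","strip_green2","strip_green3","strip_yellow","turret","pin_vise"]:
        print(n,th,[(round(d["p"],2),[round(float(v),1) for v in d["position"]]) for d in nets.place_of(n,th)[:3]])
E
```

```text
pics
{'time_s': 0.0, 'joint_positions': array([-1.18657194e+00,  3.51255558e-01,  1.65242838e+00, -1.92496113e-05,
        1.13909606e+00, -8.45636773e-02]), 'joint_vel': array([ 8.73581173e-04,  9.11090586e-04,  3.99870995e-04, -4.97199723e-04,
        6.83678964e-06, -8.12360607e-04]), 'joint_torque': array([-6.64679083e-04, -4.97324324e+01, -2.85255826e+01,  6.97972393e-02,
        2.56896130e-02, -7.42481984e-05]), 'tool_pos': array([ 248.4086424 , -490.34630067,  240.08920283]), 'eef_rot': array([-2.67605234e+00,  1.64438625e+00,  1.51684922e-03]), 'wrist_force': array([ 0.48173642, -0.69111111, -0.48210335]), 'wrist_torque': array([0.00934833, 0.00680262, 0.02932777]), 'finger_gap': 1.0006909455134312}
top red_tip []
top bend [(0.67, [337.5, 167.8]), (0.23, [189.9, 265.9]), (0.2, [319.3, 216.7])]
top yellow_tip [(0.8, [311.9, 172.8])]
top strip_red [(0.94, [357.1, 184.3])]
top strip_green1 [(0.89, [351.0, 177.0]), (0.7, [343.5, 170.4]), (0.56, [329.4, 170.8])]
top strip_green2 [(0.89, [351.0, 177.0]), (0.7, [343.5, 170.4]), (0.56, [329.4, 170.8])]
top strip_green3 [(0.89, [351.
[... 162 characters left out ...]
0.68, [401.0, 189.7])]
top pin_vise [(0.43, [415.5, 154.9])]
side red_tip [(0.71, [307.9, 164.1])]
side bend [(0.63, [274.6, 164.1])]
side yellow_tip [(0.7, [264.3, 179.8]), (0.51, [279.0, 165.0])]
side strip_red [(0.61, [301.9, 160.7])]
side strip_green1 [(0.95, [277.8, 166.0]), (0.62, [290.0, 164.3]), (0.55, [271.6, 165.8])]
side strip_green2 [(0.95, [277.8, 166.0]), (0.62, [290.0, 164.3]), (0.55, [271.6, 165.8])]
side strip_green3 [(0.95, [277.8, 166.0]), (0.62, [290.0, 164.3]), (0.55, [271.6, 165.8])]
side strip_yellow [(0.95, [267.6, 177.1]), (0.5, [307.2, 160.2])]
side turret [(0.63, [228.6, 217.7]), (0.58, [321.2, 155.3]), (0.55, [362.7, 200.4])]
side pin_vise [(0.63, [294.6, 140.4])]
```

```bash
cat > h.py <<'E'
import numpy as np
def ray(s,p,z):
    K,R,t=s["intrinsics"],s["R"],np.array(s["t"]).ravel()
    d=R.T@np.linalg.inv(K)@np.array([p[0],p[1],1.]); c=-R.T@t
    return c+d*(z-c[2])/d[2]
def proj(s,X):
    q=s["intrinsics"]@(s["R"]@np.array(X,float)+np.array(s["t"]).ravel()); return q[:2]/q[2]
E
python3 - <<'E'
from station import bot,cams,nets
from h import *
np.set_printoptions(precision=1,suppress=True)
for n,ps in {"top":[(357.1,184.3),(351,177),(343.5,170.4),(337.5,167.8),(329.4,170.8),(319.9,170.5),(311.9,172.8),(336.5,194.2)],"side":[(307.9,164.1),(274.6,164.1),(264.3,179.8),(301.9,160.7),(267.6,177.1)]}.items():
    s=cams.snapshot(n)
    print(n,s["intrinsics"][0,0],-s["R"].T@np.array(s["t"]).ravel())
    for p in ps: print(p,ray(s,p,70))
E
```

```text
top 444.230588714359 [ 208.7   89.1 1492.9]
(357.1, 184.3) [ 541.7 -180.7   70. ]
(351, 177) [ 566.9 -162.    70. ]
(343.5, 170.4) [ 589.9 -138.4   70. ]
(337.5, 167.8) [ 599.3 -119.    70. ]
(329.4, 170.8) [589.7 -91.7  70. ]
(319.9, 170.5) [591.5 -60.3  70. ]
(311.9, 172.8) [584.2 -33.5  70. ]
(336.5, 194.2) [ 510.  -111.3   70. ]
side 515.2847147301762 [ -62.6 1077.9  936.6]
(307.9, 164.1) [ 513.6 -181.6   70. ]
(274.6, 164.1) [ 607.2 -133.8   70. ]
(264.3, 179.8) [592.6 -41.3  70. ]
(301.9, 160.7) [ 539.3 -191.2   70. ]
(267.6, 177.1) [590.9 -58.8  70. ]
```

View pics/top0.png

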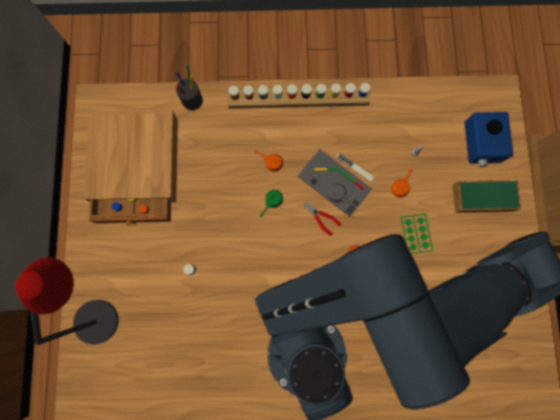

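View pics/side0.png

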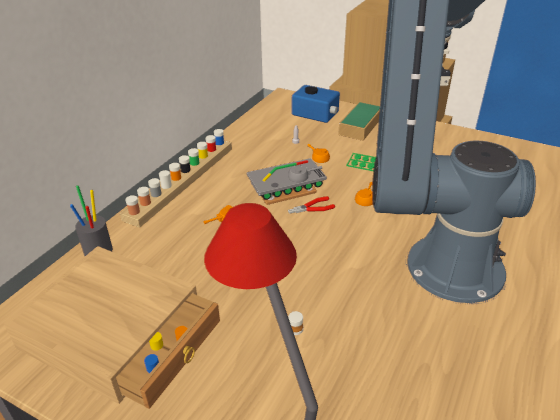

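The top view shows the hull at about (335,185), with the strip's red end at about (361,187) and its yellow end at (314,171). From these I get roughly red (527,-196), bend (594,-110) and yellow (590,-34), and the spacings match the lengths given. Next I'll shut the fingers and move above the hull for a close look.

move_arm(targets=[[[-0.37, -0.86, -0.12], [0, 0, -0.25]], [[-0.37, -0.86, -0.12], [0, 0, -0.25]], [[-0.37, -0.86, -0.12], [0, 0, -0.25]], [[-0.37, -0.86, -0.12], [0, 0, -0.25]], [[-0.37, -0.86, -0.12], [0, 0, -0.25]], [[-0.37, -0.86, -0.12], [0, 0, -0.25]], [[-0.37, -0.86, -0.12], [0, 0, -0.25]], [[-0.37, -0.86, -0.12], [0, 0, -0.25]], [[-0.37, -0.86, -0.12], [0, 0, -0.25]], [[-0.37, -0.86, -0.12], [0, 0, -0.25]]], grip=0, force=20)

```text
time_s: 2.2
tool_pos: [550.5, -128.2, 301.2]
eef_rot: [-3.103, 0.491, -0.002]
wrist_force: [-0.5, 0.2, -0.2]
finger_gap: 0.191
```

```bash
python3 - <<'E'
from station import bot,cams,nets
import cv2
from h import *
np.set_printoptions(precision=2,suppress=True)
b=bot.sense();print(b["time_s"],b["tool_pos"],b["eef_rot"],b["finger_gap"],b["wrist_force"],b["joint_positions"])
s=cams.snapshot("wrist"); cv2.imwrite("pics/w1.png",s["pixels"][:,:,::-1])
print(-s["R"].T@np.array(s["t"]).ravel(), s["R"])
for th in ["red_tip","bend","yellow_tip","strip_red","strip_yellow","strip_green1","turret"]:
    print(th,[(round(d["p"],2),np.array(d["position"]),ray(s,d["position"],70 if th!="turret" else 65)) for d in nets.place_of("wrist",th)[:3]])
E
```

```text
2.2 [ 550.47 -128.23  301.17] [-3.1   0.49 -0.  ] 0.19078895178519015 [-0.45  0.23 -0.16] [-0.31  0.32  1.54  0.    1.28  0.  ]
[572.22 -56.64 444.51] [[ 0.95 -0.31  0.  ]
 [-0.3  -0.92  0.27]
 [-0.08 -0.26 -0.96]]
red_tip [(0.78, array([276.2, 248.3]), array([ 519.79, -198.41,   70.  ]))]
bend [(0.81, array([318.6, 158.6]), array([ 592.26, -117.85,   70.  ]))]
yellow_tip [(0.72, array([245.5, 174.6]), array([ 515.1 , -110.35,   70.  ])), (0.55, array([301.7,  83.4]), array([597.3 , -42.41,  70.  ])), (0.4, array([276.7, 247.7]), array([ 520.54, -197.9 ,   70.  ]))]
strip_red [(0.6, array([288.4, 232.7]), array([ 538.13, -185.2 ,   70.  ]))]
strip_yellow [(0.58, array([305.1, 101.7]), array([595.45, -59.8 ,  70.  ]))]
strip_green1 [(0.92, array([312. , 174.2]), array([ 581.12, -131.33,   70.  ])), (0.79, array([301. , 205.3]), array([ 560.32, -159.87,   70.  ])), (0.78, array([317.3, 140.5]), array([596.2, -99.8,  70. ]))]
turret [(0.92, array([125. , 253.9]), array([ 355.55, -154.29,   65.  ])), (0.72, array([242.6, 172.4]), array([ 512.21, -107.91,   65.  ]))]
```

View pics/w1.png

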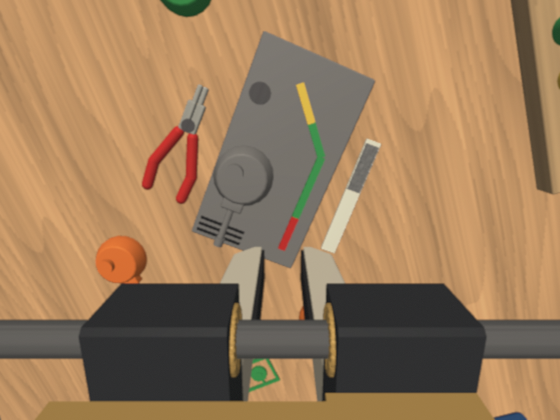

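The wrist view shows the strip clearly: red tip at about (283,248), bend at (321,155), yellow tip at (301,84). The turret is to its left at (242,175), and the sanding stick lies off the hull. I'll segment the colours and fit the known strip shape to them.

```bash
cat > fit.py <<'E'
from station import bot,cams,nets
import cv2,sys
from h import *
from scipy.optimize import least_squares
np.set_printoptions(precision=2,suppress=True)
def model(p,L=None):
    x,y,th=p; r=np.array([x,y]); b=r+110*np.array([np.cos(th),np.sin(th)]); t2=th+np.radians(40)
    return r,b,b+76*np.array([np.cos(t2),np.sin(t2)])
for cam in sys.argv[1:]:
    s=cams.snapshot(cam); im=s["pixels"]; hsv=cv2.cvtColor(im,cv2.COLOR_RGB2HSV)
    H,S,V=[hsv[...,i].astype(int) for i in range(3)]
    guess=[522,-197,np.radians(50)]
    M=np.zeros(H.shape,np.uint8)
    for a,b in zip(model(guess)[:-1],model(guess)[1:]):
        cv2.line(M,*[tuple(int(v) for v in proj(s,[*q,70])) for q in (a,b)],255,24 if cam=="wrist" else 8)
    sat=(S>110)&(V>50)&(M>0)
    m={"red":sat&((H<8)|(H>170)),"green":sat&(H>40)&(H<90),"yellow":sat&(H>20)&(H<34)}
    P={}
    for k,v in m.items():
        n,l,st,c=cv2.connectedComponentsWithStats(v.astype(np.uint8))
        i=1+st[1:,4].argmax(); ys,xs=np.nonzero(l==i)
        P[k]=np.array([ray(s,(a,b),70)[:2] for a,b in zip(xs,ys)]); print(cam,k,len(xs),"px ctr",xs.mean(),ys.mean(),"world",P[k].mean(0))
    allp=np.vstack(list(P.values()))
    def res(p):
        r,b,y=model(p); o=[]
        # centreline arc sampling compare with colour classes
        for k,segs in {"red":[(r,b,0,40)],"yellow":[(b,y,36,76)],"green":[(r,b,40,110),(b,y,0,36)]}.items():
            d=[]
            for a,e,l0,l1 in segs:
                u=(e-a)/np.linalg.norm(e-a); w=P[k]-a; tt=np.clip(w@u,l0,l1); d.append(np.linalg.norm(w-tt[:,None]*u,axis=1))
            o.append(np.min(d,axis=0))
        o=[np.concatenate(o)]
        # centroid terms for along-strip position
        for k,c in {"red":(r+(b-r)*20/110),"yellow":(b+(y-b)*56/76)}.items(): o.append((P[k].mean(0)-c)*10)
        return np.concatenate(o)
    f=least_squares(res,guess); r,b,y=model(f.x)
    print(cam,"red",r,"bend",b,"yel",y,"th",np.degrees(f.x[2]),"rms",np.sqrt(np.mean(f.fun**2)))
    # free measurements: extents
    for k in("red","yellow"):
        c=P[k].mean(0); w=np.linalg.svd(P[k]-c,full_matrices=False)[2]; q=(P[k]-c)@w.T; print(k,"axis deg",np.degrees(np.arctan2(w[0,1],w[0,0])),"len",np.ptp(q[:,0]),"wid",np.ptp(q[:,1]))
    vis=im.copy()
    for q in(r,b,y): cv2.circle(vis,tuple(int(round(v)) for v in proj(s,[*q,70])),4,(255,0,255),1)
    cv2.imwrite(f"pics/fit_{cam}_{int(bot.sense()['time_s']*100)}.png",vis[:,:,::-1])
E
python3 fit.py wrist top side; ls pics
```

```text
wrist red 283 px ctr 289.2155477031802 229.42049469964664 world [ 537.08 -185.82]
wrist green 688 px ctr 312.1613372093023 166.0 world [ 580.64 -127.78]
wrist yellow 366 px ctr 306.5655737704918 97.80601092896175 world [595.31 -61.12]
wrist red [ 524.11 -201.08] bend [ 595.08 -117.04] yel [595.32 -41.04] th 49.819212819998576 rms 2.2759908894207617
red axis deg -130.04681557259818 len 39.2286744734283 wid 8.917917070487077
yellow axis deg -90.21953721211425 len 40.26732214981061 wid 8.441722132757594
fit_wrist_265.png
side0.png
top0.png
w1.pngTraceback (most recent call last):
  File "fit.py", line 21, in <module>
    i=1+st[1:,4].argmax(); ys,xs=np.nonzero(l==i)
        ~~~~~~~~~~~~~~~^^
ValueError: attempt to get argmax of an empty sequence
```

The fit agrees with the strip's dimensions: measured lengths are 39 and 40 mm, and the directions 49.8° and 90°. I'll hover just above the red tip and check again.

move_arm(targets=[[[-0.007, 0.158, 0.1], [0, 0, 0]], [[-0.007, 0.158, 0.2], [0, 0, 0]], [[-0.007, 0.158, 0.3], [0, 0, 0]], [[-0.007, 0.158, 0.376], [0, 0, 0]], [[-0.007, 0.158, 0.376], [0, 0, 0]], [[-0.007, 0.158, 0.376], [0, 0, 0]], [[-0.007, 0.158, 0.376], [0, 0, 0]], [[-0.007, 0.158, 0.376], [0, 0, 0]]])

```text
time_s: 3.5
tool_pos: [521.5, -205.7, 114.4]
eef_rot: [3.101, -0.495, 0.004]
wrist_force: [0.7, 0.2, 0.6]
finger_gap: 0.004
```

```bash
sed -i 's/^for cam in sys/for cam in sys/' fit.py; python3 - <<'E'
from station import bot,cams
import cv2
from h import *
np.set_printoptions(precision=2,suppress=True)
s=cams.snapshot("wrist"); b=bot.sense();print(b["time_s"],b["tool_pos"],b["eef_rot"],b["finger_gap"],b["wrist_force"])
v=s["pixels"].copy()
tp=b["tool_pos"]
for q in [(524.1,-201.1,70),(595.1,-117,70),(595.3,-41,70)]: cv2.circle(v,tuple(int(round(a)) for a in proj(s,q)),4,(255,0,255),1)
p=proj(s,tp-[0,0,22]);print("tip",p,proj(s,(tp[0],tp[1],70)));cv2.circle(v,tuple(int(round(a)) for a in p),4,(0,255,255),1)
cv2.imwrite("pics/w2.png",v[:,:,::-1])
s=cams.snapshot("side"); cv2.imwrite("pics/s2.png",cv2.resize(s["pixels"][110:230,200:380],None,fx=4,fy=4,interpolation=cv2.INTER_CUBIC)[:,:,::-1])
s=cams.snapshot("top"); cv2.imwrite("pics/t2.png",cv2.resize(s["pixels"][120:240,260:440],None,fx=4,fy=4,interpolation=cv2.INTER_CUBIC)[:,:,::-1])
E
```

```text
3.55 [ 521.43 -205.64  114.34] [ 3.1  -0.49  0.  ] 0.009825163637275031 [-0.83  1.03 -0.83]
tip [284.37 263.53] [284.02 246.65]
```

View pics/w2.png

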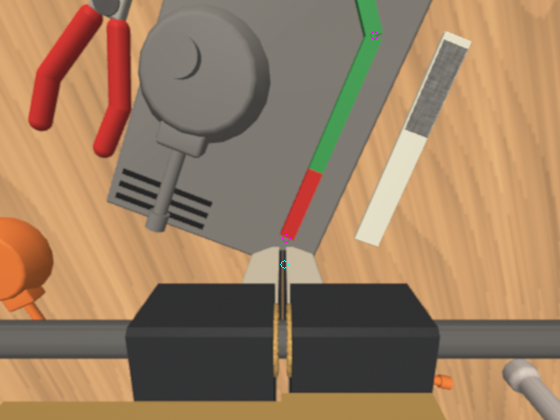

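View pics/s2.png

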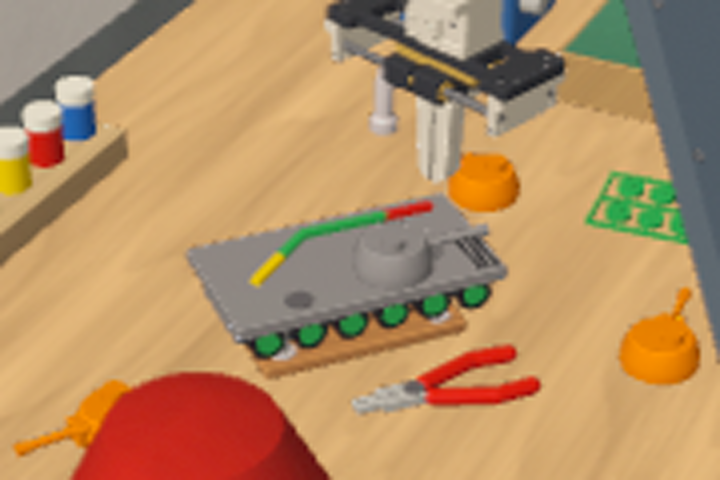

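View pics/t2.png

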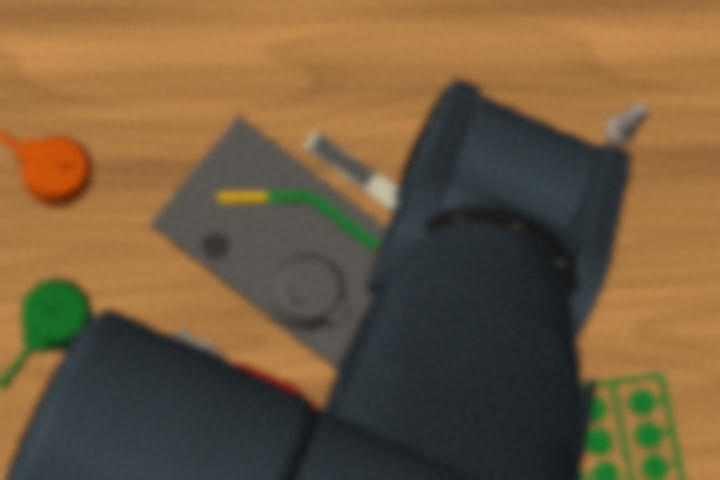

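The wrist view at this height confirms the red-tip estimate: the predicted marker falls on the tip at (286,240). The fingers are shut and just beyond it. The turret's barrel lies away from the strip. I'll check the calibration with this view and the side camera.

```bash
python3 fit.py wrist; python3 - <<'E'
from station import bot,cams
from h import *
np.set_printoptions(precision=2,suppress=True)
b=bot.sense(); s=cams.snapshot("side"); tp=b["tool_pos"]; print(b["time_s"],tp,b["wrist_force"])
print("tip side pred", proj(s,tp-[0,0,22]), "crop", (proj(s,tp-[0,0,22])-[200,110])*4)
for q in [(524.1,-201.1,70),(595.1,-117,70),(595.3,-41,70)]: print((proj(s,q)-[200,110])*4)
from scipy.spatial.transform import Rotation as R
print(R.from_rotvec(b["eef_rot"]).as_matrix())
E
```

```text
wrist red 843 px ctr 299.30604982206404 203.93594306049823 world [ 536.34 -184.69]
wrist green 2290 px ctr 350.2061135371179 79.14672489082969 world [ 578.17 -133.04]
wrist yellow 1 px ctr 311.0 169.0 world [ 547.81 -168.54]
wrist red [ 505.21 -213.62] bend [ 585.55 -138.49] yel [594.7  -63.04] th 43.08388368320538 rms 18.975985360051155
red axis deg -129.93405619948334 len 39.59036501059197 wid 6.335504534772134
3.7 [ 521.07 -205.38  113.67] [-0.95  0.37 -0.93]
tip side pred [309.15 154.13] crop [436.6  176.54]
[430.2  201.57]
[301.78 230.34]
[253.88 278.52]
[[ 0.95 -0.31  0.  ]
 [-0.31 -0.95 -0.  ]
 [ 0.    0.   -1.  ]]Traceback (most recent call last):
  File "fit.py", line 40, in <module>
    c=P[k].mean(0); w=np.linalg.svd(P[k]-c,full_matrices=False)[2]; q=(P[k]-c)@w.T; print(k,"axis deg",np.degrees(np.arctan2(w[0,1],w[0,0])),"len",np.ptp(q[:,0]),"wid",np.ptp(q[:,1]))
                                                                                                                                                                               ~^^^^^
IndexError: index 1 is out of bounds for axis 1 with size 1
```

Both wrist views agree to about 1 mm: red tip (523.7,-200.4), bend (594.4,-116.2), yellow tip (594.4,-40.2). The first run points at 50° and the second at 90°. I'll move to the tip at a small clearance.

move_arm(targets=[[[0, -0.0085, 0.02], [0, 0, 0]], [[0, -0.0085, 0.034], [0, 0, 0]], [[0, -0.0085, 0.034], [0, 0, 0]], [[0, -0.0085, 0.034], [0, 0, 0]], [[0, -0.0085, 0.034], [0, 0, 0]]])

```text
time_s: 4.25
tool_pos: [522.0, -201.3, 95.7]
eef_rot: [3.102, -0.495, 0.0]
wrist_force: [0.5, -0.2, 0.3]
finger_gap: 0.002
```

```bash
cat > look.py <<'E'
from station import bot,cams
import cv2,sys
from h import *
np.set_printoptions(precision=2,suppress=True)
F=[];T=[]
for i in range(3):
    s=cams.snapshot("wrist"); b=bot.sense(); F.append(b["wrist_force"]);T.append(b["tool_pos"])
print(b["time_s"],np.mean(T,0),b["eef_rot"],"F",np.mean(F,0),b["finger_gap"])
cv2.imwrite(f"pics/{sys.argv[1]}.png",s["pixels"][:,:,::-1])
tp=np.mean(T,0);print("tip",proj(s,tp-[0,0,22]),"redtip",proj(s,(523.7,-200.4,70)),"yel",proj(s,(594.4,-40.2,70)))
E
python3 look.py w3
```

```text
4.4 [ 522.03 -201.37   95.8 ] [ 3.1 -0.5  0. ] F [-0.05  0.15 -0.57] 0.008098290174829255
tip [284.58 263.68] redtip [287.1  257.89] yel [ 335.62 -175.66]
```

View pics/w3.png

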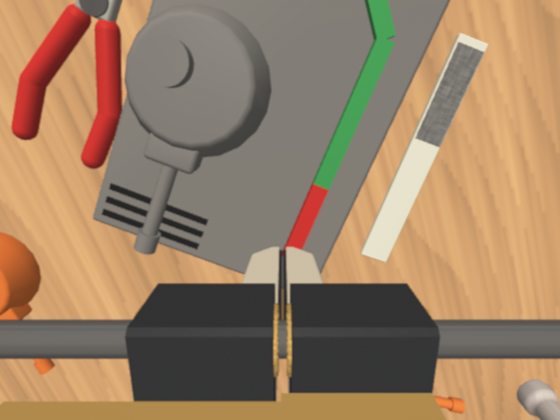

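The fingertips are directly over the red tip, with about 4 mm clearance. I'll press down gently, a little at a time.

move_arm(targets=[[[0, 0, 0.004], [0, 0, 0]], [[0, 0, 0.007], [0, 0, 0]], [[0, 0, 0.009], [0, 0, 0]], [[0, 0, 0.011], [0, 0, 0]], [[0, 0, 0.013], [0, 0, 0]], [[0, 0, 0.013], [0, 0, 0]], [[0, 0, 0.013], [0, 0, 0]]])

```text
time_s: 5.1
tool_pos: [522.0, -201.3, 89.2]
eef_rot: [3.102, -0.495, 0.0]
wrist_force: [-0.9, -0.3, 2.3]
finger_gap: 0.008
```

```bash
python3 look.py w4
```

```text
5.25 [ 521.97 -201.29   89.2 ] [ 3.1 -0.5  0. ] F [-0.73 -0.28  3.32] 0.005086808324470288
tip [284.62 263.67] redtip [287.48 263.46] yel [ 338.56 -189.4 ]
```

Contact is about 3.5 N, with the tips at 67.2 mm (hull down ~2.8 mm), above deck height, so the fingers are on the strip. I'll trace the first half of the straight run.

move_arm(targets=[[[0.0042, -0.0103, 0.0005], [0, 0, 0]], [[0.0085, -0.0207, 0.001], [0, 0, 0]], [[0.0127, -0.031, 0.001], [0, 0, 0]], [[0.017, -0.0414, 0.001], [0, 0, 0]], [[0.0212, -0.0517, 0.001], [0, 0, 0]], [[0.0254, -0.062, 0.001], [0, 0, 0]], [[0.0297, -0.0724, 0.001], [0, 0, 0]], [[0.0339, -0.0827, 0.001], [0, 0, 0]], [[0.0382, -0.0931, 0.001], [0, 0, 0]], [[0.0424, -0.1034, 0.001], [0, 0, 0]]])

```text
time_s: 6.25
tool_pos: [558.5, -158.4, 88.7]
eef_rot: [3.102, -0.495, -0.0]
wrist_force: [-0.9, -1.3, 3.7]
finger_gap: 0.006
```

```bash
python3 look.py w5
```

```text
6.4 [ 558.77 -158.04   88.68] [-3.1   0.49 -0.  ] F [1.01 0.96 3.05] 0.005999450048608916
tip [284.61 263.74] redtip [245.85 356.6 ] yel [278.34 -21.59]
```

View pics/w5.png

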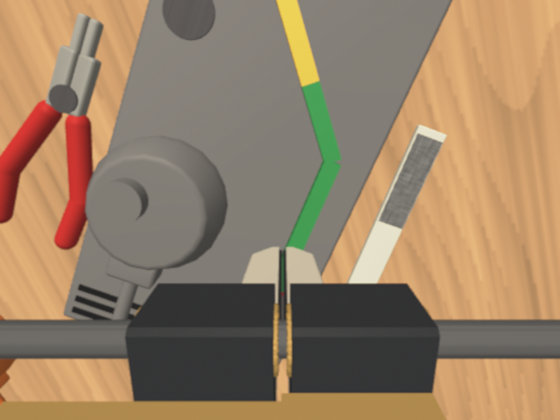

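The fingers are still centred on the strip: the green leaves from under them at (293,248), with the bend at (334,161) and the green/yellow join at (310,85). Contact is about 3 N. I'll refine the bend and yellow positions from this view.

```bash
python3 - <<'E'
from station import bot,cams
from h import *
np.set_printoptions(precision=1,suppress=True)
s=cams.snapshot("wrist")
for p in [(293,248),(333.5,161),(310,85),(287,0)]: print(ray(s,p,66.7))
E
```

```text
[ 565.1 -151.6   66.7]
[ 595.5 -116.8   66.7]
[594.9 -82.1  66.7]
[595.5 -47.9  66.7]
```

move_arm(targets=[[[0.0048, -0.0112, 0], [0, 0, 0]], [[0.0096, -0.0224, 0], [0, 0, 0]], [[0.0144, -0.0337, 0], [0, 0, 0]], [[0.0192, -0.0449, 0], [0, 0, 0]], [[0.024, -0.0561, 0], [0, 0, 0]], [[0.0288, -0.0673, 0], [0, 0, 0]], [[0.0336, -0.0786, 0], [0, 0, 0]], [[0.0384, -0.0898, 0], [0, 0, 0]], [[0.0432, -0.101, 0], [0, 0, 0]], [[0.0432, -0.101, 0], [0, 0, 0]]])

```text
time_s: 7.45
tool_pos: [595.1, -116.7, 88.7]
eef_rot: [-3.102, 0.495, -0.001]
wrist_force: [0.4, 1.4, 2.7]
finger_gap: 0.005
```

```bash
python3 look.py w6
```

```text
7.6 [ 594.83 -117.07   88.72] [-3.1  0.5 -0. ] F [1.23 0.93 3.21] 0.0010042079803317212
tip [284.62 263.69] redtip [209.84 432.84] yel [228.53 110.63]
```

View pics/w6.png

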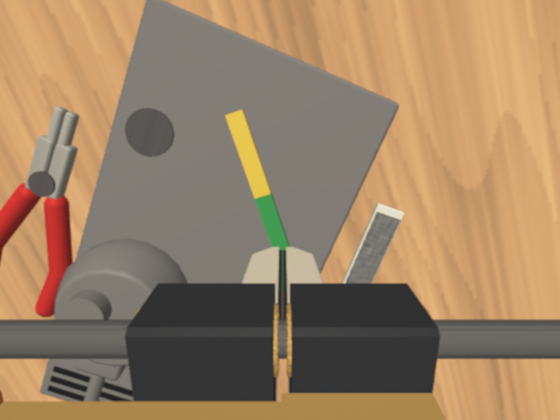

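The fingers are at the bend with contact at 3.2 N. The yellow tip shows at (234,112) and the green/yellow join at (262,197).

```bash
python3 - <<'E'
from station import bot,cams
from h import *
np.set_printoptions(precision=1,suppress=True)
s=cams.snapshot("wrist")
for p in [(234,112),(262.5,196.5),(280,248)]: print(ray(s,p,66.7))
E
```

```text
[595.9 -41.5  66.7]
[595.4 -81.6  66.7]
[ 595.1 -108.7   66.7]
```

move_arm(targets=[[[-0.0034, -0.0106, 0], [0, 0, 0]], [[-0.0067, -0.0211, 0], [0, 0, 0]], [[-0.01, -0.0317, 0], [0, 0, 0]], [[-0.0134, -0.0422, 0], [0, 0, 0]], [[-0.0167, -0.0528, 0], [0, 0, 0]], [[-0.02, -0.0633, 0], [0, 0, 0]], [[-0.0234, -0.0739, 0], [0, 0, 0]], [[-0.0267, -0.0845, 0], [0, 0, 0]], [[-0.03, -0.095, 0], [0, 0, 0]], [[-0.03, -0.095, 0], [0, 0, 0]]])

```text
time_s: 8.65
tool_pos: [594.9, -66.7, 88.6]
eef_rot: [-3.102, 0.494, 0.0]
wrist_force: [0.1, 1.8, 3.3]
finger_gap: 0.007
```

```bash
python3 look.py w7
```

```text
8.8 [594.91 -67.12  88.58] [-3.1  0.5  0. ] F [0.02 1.61 3.03] 0.00968583159587043
tip [284.67 263.7 ] redtip [240.08 496.46] yel [265.81 216.4 ]
```

View pics/w7.png

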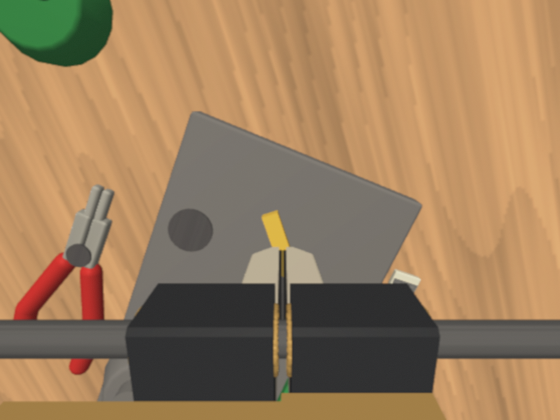

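The fingers are on the yellow section, with its tip visible at (270,213). I'll run off the end, staying about 2.5 mm above deck height.

move_arm(targets=[[[-0.0029, -0.0094, 0], [0, 0, 0]], [[-0.0058, -0.0188, 0], [0, 0, 0]], [[-0.0088, -0.0283, -0.0005], [0, 0, 0]], [[-0.0117, -0.0377, -0.001], [0, 0, 0]], [[-0.0146, -0.0471, -0.0014], [0, 0, 0]], [[-0.0175, -0.0565, -0.0014], [0, 0, 0]], [[-0.0204, -0.066, -0.0014], [0, 0, 0]], [[-0.0234, -0.0754, -0.0014], [0, 0, 0]], [[-0.0234, -0.0754, -0.0014], [0, 0, 0]], [[-0.0234, -0.0754, -0.0014], [0, 0, 0]]])

```text
time_s: 9.8
tool_pos: [595.4, -27.9, 89.1]
eef_rot: [-3.102, 0.495, 0.001]
wrist_force: [0.1, -0.4, -0.3]
finger_gap: 0.004
```

```bash
python3 look.py w8
```

```text
9.95 [595.43 -28.19  89.14] [-3.1  0.5  0. ] F [-0.21 -0.15  0.13] 0.006965838731184474
tip [284.59 263.64] redtip [260.64 539.78] yel [290.15 287.91]
```

View pics/w8.png

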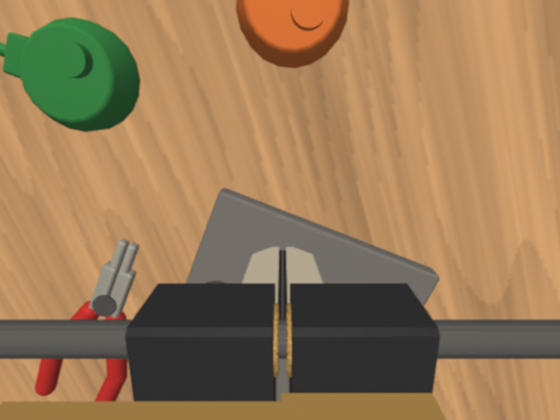

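The force has dropped to zero, so the fingers have slid off past the yellow tip. Now I'll lift clear.

move_arm(targets=[[[0, 0, -0.05], [0, 0, 0]], [[0, 0, -0.12], [0, 0, 0]], [[0, 0, -0.2], [0, 0, 0]], [[0, 0.1, -0.3], [0, 0, 0]], [[0, 0.1, -0.4], [0, 0, 0]], [[0, 0.1, -0.4], [0, 0, 0]], [[0, 0.1, -0.4], [0, 0, 0]], [[0, 0.1, -0.4], [0, 0, 0]]])

```text
time_s: 10.75
tool_pos: [579.7, -75.6, 288.2]
eef_rot: [-3.102, 0.495, 0.002]
wrist_force: [-0.4, 0.6, 0.8]
finger_gap: 0.005
```

```bash
python3 look.py w9; python3 fit.py wrist
```

```text
10.9 [579.51 -75.32 287.52] [-3.1   0.49  0.  ] F [ 0.23 -0.29 -0.27] 0.0034324771985359513
tip [284.83 263.79] redtip [271.06 303.12] yel [287.38 144.89]
wrist red 53 px ctr 281.9811320754717 280.33962264150944 world [ 543.99 -177.72]
wrist green 450 px ctr 304.6711111111111 216.50666666666666 world [ 588.88 -115.99]
wrist yellow 336 px ctr 294.6011904761905 164.33035714285714 world [595.44 -60.79]
wrist red [ 528.39 -198.72] bend [ 597.02 -112.76] yel [595.17 -36.78] th 51.39686404110835 rms 3.491105558246608
red axis deg -108.42952237716445 len 20.44215721013294 wid 2.2960650930016926
yellow axis deg -89.92800350453479 len 40.624057672743184 wid 8.26245375969864
```

View pics/w9.png

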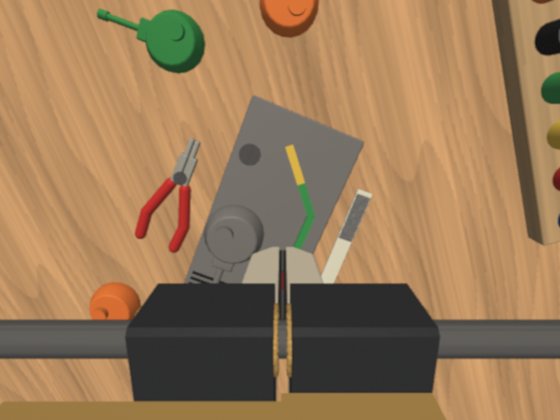

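The yellow centre reads (595.4,-60.8), the same as before the trace. The turret, nippers and sanding stick show no visible shift, and the fingers are about 195 mm above the strip. I'm handing it in.

```bash
python3 -c "
from station import bot
print(bot.hand_in()); print(bot.sense()['time_s'])"
```

```text
the job is handed in; nothing more can be done
None
the job is handed in; nothing more can be done
```

I ran the shut fingertips along the whole strip in one pass: from the red tip, round the bend, and off past the yellow tip. I then lifted clear and handed the job in at about 11 s. No verdict was reported.

- **Contact:** the readings were taken at stops: the red tip, mid-run, the bend and the yellow section. Each showed about 3 N, with the fingertips at 66.6–67.2 mm. That puts the hull about 3 mm down, well short of its 15 mm stops.
- **Ends:** the fingers first touched about 2 mm outside the estimated red tip, so their 15 mm width covered it. They left about 13 mm past the yellow tip, where the force fell to zero.
- **Afterwards:** the last wrist view shows the yellow section where it was before, and no visible shift in the turret, nippers or sanding stick. The fingers ended about 195 mm above the strip.
- **Checks that failed or disagreed:**
  - The last full strip fit came out about 4–5 mm off because the fingers hid most of the red section. I relied on the earlier unobstructed fits instead.
  - The colour fit never ran on the top or side cameras. The rough top-view position of the red section differed from the wrist view by about 5 mm, so I used the closer wrist views.

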